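# Lock the post, snap the cap on and keep it pressed

## Task

The steel stud of a balcony-rail bracket stands on the spring post of the small aluminium fixture: swing the fixture's cam lever all the way over to its stop so that the post is locked up, then take the wide plastic snap cap (not the narrow one) and press it straight down over the stud until it clicks and sits fully home on the collar. Keep pressing after the click: the job finishes holding, with the gripper still pressing the seated cap down firmly (5 N or more), the lever still locked and everything else left where it stands.

Things in the scene. Friction and masses are not known exactly. Their poses are not given: they have to be found in the camera images.
- fixture: Aluminium fixture fixed to the table: base plate 100 x 150 x 12 mm (x -50 to 50, y -55 to 95), a round sleeve at its origin (36 mm diameter, 57 mm high) with the spring post in it, and a boss 45 mm to its +y side that carries the cam lever. Origin on the table under the post's axis; z up.
- lever (a joint): Cam lever on a vertical axis. 0 = free, 1.4 rad = locked at its stop; grows clockwise seen from above. In the fixture's frame the handle points at 2.97 rad minus this value (from +x towards +y): nearly -x when free, +y when locked. Starts at 0 to 0.3, needs about 1 N at the pin, stays where left. Its nose is under the collar from about 0.9 rad; counts as locked from 1.2.
- lever_pivot (a point): Point on the lever's turning axis, on top of its hub, 73.5 mm above the table, 45 mm from the post's axis towards the fixture's +y.
- lever_knob (a point): Centre of the top of the round upright pin at the end of the lever's handle: 14 mm diameter, 75 mm from lever_pivot's axis, its top 102 mm above the table, standing free 35 mm above the handle's flat arm (whose top is at 67 mm). Can be pinched from above or pushed from the side.
- post (a joint): How far the spring post has sunk, in m: 0 = fully up, 0.012 = bottomed. Unlocked it starts to sink at about 3 N and bottoms at about 7 N; locked it sinks only about 1.5 mm before the lever's nose holds it.
- stud: Upright steel stud with its collar, on the post. Origin: centre of the collar's upper face, 81 mm above the table with the post up; z up. Collar 36 mm diameter, 6 mm thick, below the origin. Stud 17 mm diameter up to 17.5 mm above the origin, then tapering to 10 mm at its top, 22 mm above the origin.
- stud_nubs (a point): Point on the stud's axis, 11.5 mm above the collar, level with four spring nubs that stand out to 13 mm radius. They meet the cap's lip when its mouth is about 17 mm above the locked collar; the push rises to about 11 N near 12 mm, drops off past 11 mm, and from 7 mm the nubs snap out above the lip and pull the cap down (up to 15 N) to a hard stop on the collar.
- cap: Wide dark plastic snap cap, loose, mouth down on the table: 40 mm outer diameter, 30 mm high, flat closed top, about 50 g. Mouth 21 mm diameter (lip 5 mm high), 28 mm bore above it, 24 mm deep in all. Origin: centre of its mouth (underside); z towards the closed top. Seated, its origin meets stud's. Starts to the left or right of the fixture, small_cap on the other side.
- small_cap: A narrow dark cap of 26 mm diameter and 24 mm height, mouth down; it does not fit and stays where it is. Origin: centre of its underside.
- square: Aluminium square lying flat, legs 180 and 110 mm long, 30 mm wide, 5 mm thick; leave alone.
- spring_clamp: Steel spring clamp lying flat, about 105 mm long, 20 mm high; leave alone.
- tape_dispenser: Clear acrylic tape dispenser, 150 x 50 mm, 82 mm high; leave alone.
- vase: White ceramic vase of pencils, 88 mm across, 115 mm high, pencils to about 200 mm; leave alone.
- sanding_block: Cork sanding block 110 x 65 x 30 mm; leave alone.
Not all that is in view belongs to the job. Leave any green look-alike of the cap alone.

How it is judged:
By the outcome, as a careful person would: the job done as asked, in the order asked, and still so for the second after the job is handed in, while the arm keeps its last pose, push and grip.
It also fails if it takes over 67 s, if anything falls off the work surface, if the arm or the gripper's body presses on something with over 40 N, if the wrist force passes 120 N, or if a joint passes its speed limit or range.

## Robot

A 6-joint arm with a two-finger parallel gripper is mounted at the origin on the work surface. World frame = base frame: x ahead of the robot, y to its left, z up, the work surface at z = 0. Lengths are in mm, angles in rad, forces in N, time in s.
With the tool pointing down it reaches from about 275 to 1000 mm from the base axis. Payload 8.4 kg.
Tool frame: the origin (TCP) lies at the very end of the fingers, on their centre line; the grasp point (between the pads) lies 19 mm behind it; z points along the fingers, y is the direction in which the jaws open and shut (so a half turn about z gives the same grasp; the last joint's range is limited). The gripper opens to 85 mm and grips with 20 to 120 N. Pads are 22 mm wide; open, the fingers measure 114 mm over their backs; the gripper's body (76 mm by 85 mm) begins 54 mm behind the grasp point. The pads swing forward as they close: fully open they stand 13 mm farther back than shut.
Start: joints at [1.333, 0.353, 1.633, -0, 1.155, -0.002], TCP at [146.011, 607.708, 231.281] pointing down, gripper open.
Joint ranges: [-2.63, 2.63], [-0.92, 2.1], [0.06, 2.66], [-1.3, 4.44], [0, 2.69], [-3.02, 3.02]. Speed limits (rad/s): [2.22, 2.22, 2.79, 3.14, 3.14, 3.14].

## Interface

Orientations are given as [roll, pitch, yaw] about the fixed x, y, z axes, in that order (R = Rz(yaw) Ry(pitch) Rx(roll)).
In Python, from rig import readout, grab_frame, calibration, r gives the robot as it stands. The module is installed in compiled form; this text tells all that it offers.
- The arm moves only by the tool play_rows, never from a script. Its argument "rows" is a list of rows, each a list of 3 entries, a list of its own where there are three numbers: the closure in counts, from 0 (fully open) to 255 (shut), then the shift along the tool's x, y, z in cm, then the turn, a rotation vector about the tool's x, y, z in rad. In form: [[gripper, [dx, dy, dz], [rx, ry, rz]], ...]. A call has 1 to 12 rows; each row is the pose to reach, as a shift and turn from the pose commanded when the call began, along the tool's axes at that moment; what a row does not reach only later rows make up. A row lasts 1/12 s, in which the tool goes at most 41.7 mm and 7.16 degrees, less where a joint would pass 70% of its speed; a pose out of reach is approached as far as the arm can. A call with a gripper value outside its range is refused whole. The fingers move at their own pace and stop on an object; "squeeze" is the grip in N (left out, the last holds). Time passes only in rows, so rows that repeat a pose let the fingers close. It gives the time, the measured TCP pose, the force and the opening at its end, in the units of the state.
- readout.sense(): the state, without advancing time (a new reading comes with each control period).
- grab_frame(name): name is "scene" or "side" or "wrist"; returns (picture, depth): 400x640x3 uint8, red, green, blue; 400x640 float32, mm along the optical axis (not along the pixel's ray), 0 where there is no reading.
- calibration(name): a dict with "vfov" (degrees; the focal length in pixels is half the picture's height over the tangent of half this angle, whatever the lens; pixels are square), "cx", "cy" (the principal point, pixels), "k1" (the pictures are not rectified: a ray, as slopes to the right and down, at radius r is drawn at 1 + k1 r^2 times it, then the intrinsics apply), "cam_to_world" (4x4, takes a point from camera to world coordinates). Camera axes: x right, y down, z forward; pixel columns grow to the right and rows downward; lengths in mm; the calibration is good to about 2 mm. A picture is of the moment at which its call begins: read the wrist's pose just before it. calibration takes no time and is no camera call; for the wrist camera it gives the pose at the moment of the call.
- r.sign_off(): hands the job in, once; it reports no verdict.
The state is a dict: "clock": time; "qpos": joint angles; "qvel": joint speeds; "joint_efforts": joint torques, N m; "eef_pos": TCP position; "tcp_rot": TCP orientation; "contact_force": force on the tool from outside, world axes, zero at the start; "wrist_torque": the same for the moment, N m; "opening": opening from 0.0 (shut) to 1.0 (fully open).
Only numpy, scipy, OpenCV 4.12 (cv2) and the standard library are available. Lean on these libraries where they do the work, as an engineer would, in place of code of your own. Each camera call takes 0.05 s, during which the arm holds its last target.

## Working session

There is one attempt and no reset: what is moved stays moved. The work goes in short steps, Python scripts to look and compute and a tool call to move; the robot and the scene stay as the last step left them, time stands still between calls to the robot, and variables do not carry over. Pictures are saved under pics/ and viewed, and the job is handed in when it is done.

Besides the shell and the picture viewer there is one more tool, called after "Request:" as a command line: name --argument value ..., lists and objects as JSON in quotes. play_rows: Moves the arm, as the interface text tells. Its arguments: {"type":"object","properties":{"rows":{"type":"array"},"squeeze":{"type":"number"}},"required":["rows"]}

```bash
mkdir -p pics
cat > h.py <<'E'
import numpy as np, cv2
from rig import readout, grab_frame, calibration, r
def K(c):
    f=200/np.tan(np.radians(c["vfov"])/2); return f
def save(name,n):
    c=calibration(name); im,d=grab_frame(name)
    cv2.imwrite(f"pics/{n}.png",im[:,:,::-1]); np.savez(f"pics/{n}.npz",im=im,d=d,vfov=c["vfov"],cx=c["cx"],cy=c["cy"],k1=c["k1"],T=np.array(c["cam_to_world"]))
def ray(z,u,v):
    f=200/np.tan(np.radians(float(z["vfov"]))/2)
    A=np.array([[f,0,float(z["cx"])],[0,f,float(z["cy"])],[0,0,1.]])
    p=np.array([(u-A[0,2])/f,(v-A[1,2])/f]); q=p.copy()
    for _ in range(30): q=p/(1+float(z["k1"])*(q@q))
    return q
def onz(z,u,v,h):
    q=ray(z,u,v);T=z["T"];d=T[:3,:3]@np.array([q[0],q[1],1]);o=T[:3,3]
    return o+d*(h-o[2])/d[2]
def pt(z,u,v):
    q=ray(z,u,v);dd=float(z["d"][int(round(v)),int(round(u))]);T=z["T"]
    return T[:3,:3]@(np.array([q[0],q[1],1])*dd)+T[:3,3]
def cloud(z):
    f=200/np.tan(np.radians(float(z["vfov"]))/2)
    v,u=np.mgrid[:400,:640].astype(float)
    p=np.stack([(u-float(z["cx"]))/f,(v-float(z["cy"]))/f],-1);q=p.copy()
    for _ in range(30): q=p/(1+float(z["k1"])*(q**2).sum(-1,keepdims=True))
    P=np.concatenate([q,np.ones((400,640,1))],-1)*z["d"][...,None]
    return P@z["T"][:3,:3].T+z["T"][:3,3]
def proj(z,X):
    f=200/np.tan(np.radians(float(z["vfov"]))/2);T=z["T"]
    c=T[:3,:3].T@(np.array(X)-T[:3,3]);q=c[:2]/c[2];q=q*(1+float(z["k1"])*(q@q))
    return q*f+np.array([float(z["cx"]),float(z["cy"])])
E
python3 - <<'E'
from h import *
print(readout.sense())
for n in("scene","side","wrist"): save(n,n+"0"); c=calibration(n); print(n,c["vfov"],c["k1"],np.round(c["cam_to_world"],2).tolist())
E
```

```text
{'clock': 0.0, 'qpos': array([ 1.33256862e+00,  3.53645183e-01,  1.63414110e+00, -2.50538632e-06,
        1.15521314e+00, -2.40440223e-03]), 'qvel': array([-6.08897690e-04,  6.27465008e-04, -1.89013568e-03, -9.24498935e-04,
       -5.15842804e-05, -8.45049243e-04]), 'joint_efforts': array([-6.63008677e-05, -6.05237961e+01, -3.42074597e+01, -1.17355635e-04,
        9.57433978e-03, -5.11272134e-06]), 'eef_pos': array([145.91630772, 607.22964894, 230.56056196]), 'tcp_rot': array([-3.14018589e+00, -1.09171662e-06,  2.90577036e+00]), 'contact_force': array([0.40991399, 0.93993326, 0.51866416]), 'wrist_torque': array([-0.04714498, -0.03985789,  0.01096463]), 'opening': 1.0032627790613189}
scene 43.602049971273665 -0.1399014432952816 [[-0.73, 0.44, -0.52, 1337.73], [0.69, 0.47, -0.55, 771.18], [0.0, -0.76, -0.65, 1004.72], [0.0, 0.0, 0.0, 1.0]]
side 45.59797130500396 -0.08181706633414187 [[-0.92, -0.26, 0.28, 201.92], [-0.38, 0.65, -0.65, 939.44], [-0.01, -0.71, -0.71, 1105.89], [0.0, 0.0, 0.0, 1.0]]
wrist 69.80355786081203 -0.026051805333668323 [[0.23, 0.92, 0.31, 68.17], [0.97, -0.22, -0.08, 627.23], [-0.0, 0.31, -0.95, 372.53], [0.0, 0.0, 0.0, 1.0]]
```

View pics/scene0.png

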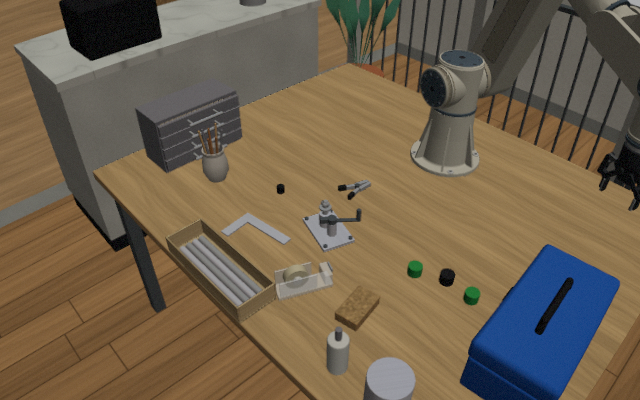

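View pics/side0.png

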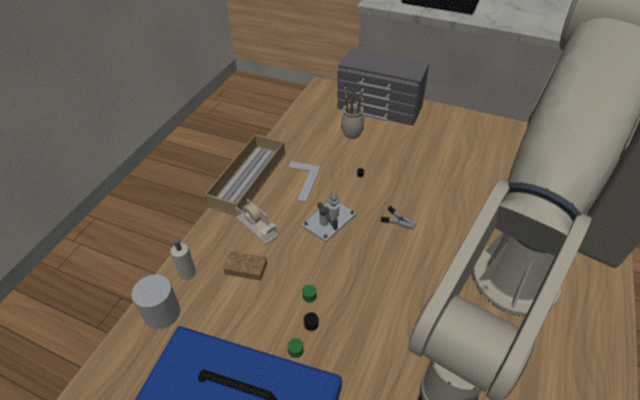

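View pics/wrist0.png

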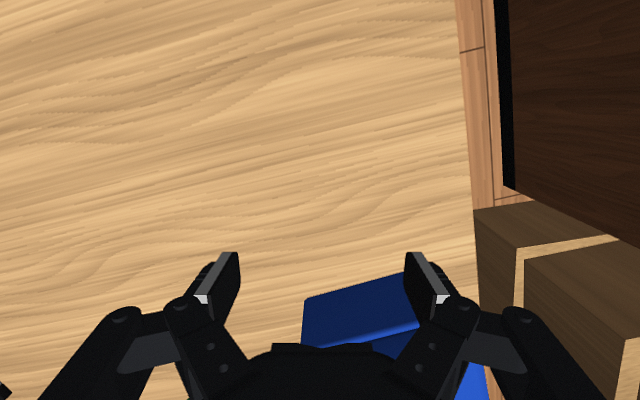

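Two dark caps are visible: scene (447,277) / side (311,321), which looks wide and stands between the green look-alikes at (415,269) and (472,296), and scene (280,188), which is small and far. The fixture is at (328,225). I'll measure them and check enlarged crops.

Run:
```python
from h import *
S=np.load("pics/scene0.npz");D=np.load("pics/side0.npz")
for n,z in(("scene",S),("side",D)):
    im=z["im"];P=cloud(z)
    m=((im.max(-1)<60)&(P[...,2]>5)&(P[...,2]<40)&(P[...,0]>200)&(z["d"]>0)).astype(np.uint8)
    k,l,st,c=cv2.connectedComponentsWithStats(m)
    for i in range(1,k):
        if st[i,4]>15:
            Q=P[l==i]; top=Q[Q[:,2]>Q[:,2].max()-5]
            print(n,c[i].round(1),st[i,2:5],"ctr",((Q.max(0)+Q.min(0))/2).round(1),"ext",np.ptp(Q,0).round(1),"zmax",Q[:,2].max().round(1))
def crop(z,u,v,s=60):
    a=z["im"][max(0,v-s):v+s,max(0,u-s):u+s,::-1]; return cv2.resize(a,(390,390),interpolation=cv2.INTER_CUBIC)
cv2.imwrite("pics/cropcap.png",np.hstack([crop(S,460,280),crop(S,280,190,30)]))
cv2.imwrite("pics/cropfix.png",np.hstack([crop(S,332,222,36),crop(D,332,212,36)]))
```

```text
scene [156.8 160.6] [ 23  23 127] ctr [ 780.4 -658.7   22.4] ext [  8.9 153.1  34.2] zmax 39.5
scene [280.1 188.4] [ 7 10 62] ctr [ 559.8 -240.9   17.3] ext [26.7 29.6 23.9] zmax 29.2
scene [341.9 187.2] [ 9  6 40] ctr [ 409.2 -112.3   14.1] ext [28.1 22.  18. ] zmax 23.1
scene [350.8 194.9] [ 7  7 32] ctr [418.1 -63.8  15.5] ext [32.9 14.  14.4] zmax 22.7
scene [410.2 272. ] [ 6  9 35] ctr [543.1 277.3  18.5] ext [ 6.9 18.6 24.6] zmax 30.8
scene [446.6 276.7] [ 16  17 210] ctr [486.7 357.1  20.2] ext [43.2 37.6 29.7] zmax 35.1
scene [466.9 299. ] [ 8 10 48] ctr [508.6 438.1  17.2] ext [ 6.9 23.4 22.5] zmax 28.4
scene [475.7 388.7] [ 36  26 235] ctr [712.7 604.8  22.5] ext [10.8 88.3 34.8] zmax 39.8
side [414.1 116.1] [16 23 58] ctr [ 471.6 -648.3   24.2] ext [ 32.  150.8  30.6] zmax 39.5
side [397.9 118.4] [11  5 20] ctr [ 518.9 -580.7   26.7] ext [39.1 16.5 23.3] zmax 38.4
side [360.3 172.3] [ 7  8 41] ctr [ 556.1 -239.7   16.1] ext [20.  25.5 21.6] zmax 26.8
side [390.9 209.6] [ 7  8 29] ctr [ 407.6 -112.7   13.7] ext [20.5 21.5 14.1] zmax 20.8
side [384.5 219.3] [ 8  6 35] ctr [414.  -62.9  12.3] ext [23.5 14.6 13.7] zmax 19.2
side [312.7 297.6] [ 8  7 18] ctr [510.8 286.5  15.3] ext [14.9 17.7 19.6] zmax 25.1
side [310.6 321. ] [ 14  18 207] ctr [482.6 357.9  19.6] ext [36.7 38.9 28.7] zmax 33.9
side [299.  353.4] [ 8  7 20] ctr [477.1 448.5  15.1] ext [11.8 17.2 16.2] zmax 23.2
```

View pics/cropcap.png

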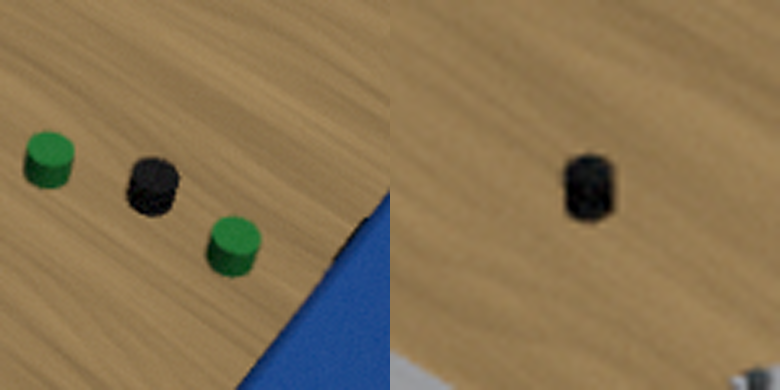

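View pics/cropfix.png

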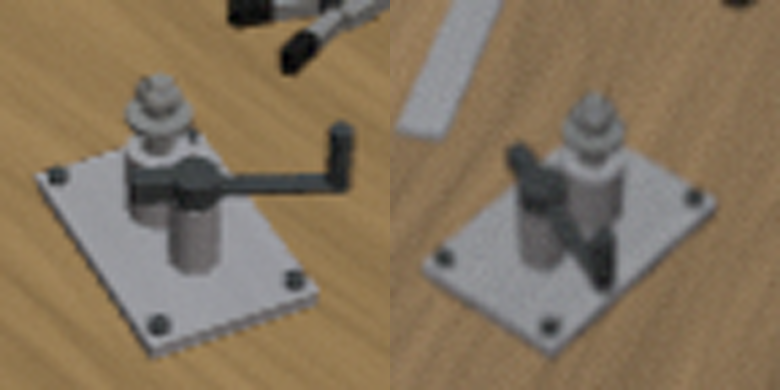

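Run:
```python
from h import *
S=np.load("pics/scene0.npz");D=np.load("pics/side0.npz")
for n,a,b,h in(("studtop",(324.6,201.7),(333.5,194.1),103),("collar",(325.3,207),(333.4,199.5),81),("pivot",(332.9,217.2),(324.2,208.9),73.5),("knob",(359.1,209.7),(335.1,219.6),102),("captop",(446.7,273.3),(311.3,317.5),30)):
    print(n,onz(S,*a,h).round(1),onz(D,*b,h).round(1))
for nm,z in(("s",S),("d",D)):
    P=cloud(z)
    m=(np.abs(P[...,0]-520)<120)&(np.abs(P[...,1]-40)<120)&(P[...,2]>97)
    Q=P[m]; print(nm,len(Q),[ (q.round(0)).tolist() for q in Q[::max(1,len(Q)//25)]])
```

```text
studtop [576.7 -18.9 103. ] [569.8 -21.6 103. ]
collar [573.2 -19.4  81. ] [569.6 -20.6  81. ]
pivot [582.3  21.3  73.5] [583.3  20.1  73.5]
knob [529.9  71.7 102. ] [527.7  73.2 102. ]
captop [485.2 354.3  30. ] [483.1 353.5  30. ]
s 51 [[573.0, -30.0, 101.0], [571.0, -23.0, 104.0], [563.0, -23.0, 99.0], [577.0, -25.0, 102.0], [576.0, -18.0, 106.0], [566.0, -20.0, 99.0], [581.0, -30.0, 98.0], [583.0, -19.0, 105.0], [576.0, -18.0, 102.0], [572.0, -14.0, 102.0], [564.0, -14.0, 98.0], [581.0, -21.0, 99.0], [576.0, -18.0, 99.0], [575.0, -11.0, 102.0], [583.0, -19.0, 98.0], [577.0, -13.0, 98.0], [528.0, 66.0, 104.0], [533.0, 67.0, 103.0], [532.0, 73.0, 107.0], [525.0, 74.0, 103.0], [533.0, 70.0, 102.0], [527.0, 73.0, 100.0], [535.0, 72.0, 100.0], [533.0, 78.0, 103.0], [535.0, 73.0, 97.0], [536.0, 78.0, 97.0]]
d 41 [[574.0, -20.0, 103.0], [571.0, -21.0, 104.0], [569.0, -24.0, 102.0], [574.0, -12.0, 107.0], [573.0, -16.0, 103.0], [571.0, -19.0, 101.0], [568.0, -20.0, 101.0], [566.0, -24.0, 98.0], [563.0, -26.0, 98.0], [572.0, -14.0, 101.0], [570.0, -18.0, 98.0], [565.0, -12.0, 105.0], [564.0, -20.0, 99.0], [562.0, -22.0, 97.0], [577.0, -10.0, 98.0], [574.0, -11.0, 99.0], [571.0, -11.0, 100.0], [568.0, -13.0, 99.0], [562.0, -13.0, 101.0], [570.0, -9.0, 98.0], [565.0, -7.0, 98.0], [534.0, 67.0, 100.0], [531.0, 65.0, 99.0], [528.0, 66.0, 102.0], [535.0, 71.0, 99.0], [532.0, 71.0, 101.0], [530.0, 69.0, 100.0], [527.0, 68.0, 100.0], [524.0, 68.0, 101.0], [534.0, 74.0, 99.0], [530.0, 76.0, 102.0], [528.0, 74.0, 101.0], [524.0, 76.0, 105.0], [522.0, 73.0, 102.0], [533.0, 77.0, 98.0], [530.0, 77.0, 99.0], [527.0, 77.0, 100.0], [524.0, 76.0, 100.0], [522.0, 73.0, 98.0], [528.0, 81.0, 100.0], [526.0, 79.0, 98.0]]
```

```bash
cat >> h.py <<'E'
from scipy.spatial.transform import Rotation as Ro
def goal(X,yaw):
    s=readout.sense();R=Ro.from_euler('xyz',s["tcp_rot"]);T=Ro.from_euler('xyz',[np.pi,0,yaw])
    print("at",s["eef_pos"].round(1),s["tcp_rot"].round(3),"F",s["contact_force"].round(1),"op",round(float(s["opening"]),3),"t",s["clock"])
    print("shift cm",(R.inv().apply(np.array(X)-s["eef_pos"])/10).round(2),"turn",(R.inv()*T).as_rotvec().round(3))
E
python3 - <<'E'
from h import *
S=np.load("pics/scene0.npz");D=np.load("pics/side0.npz")
P=np.concatenate([cloud(S)[S["d"]>0],cloud(D)[D["d"]>0]])
m=(P[:,0]>250)&(P[:,0]<560)&(P[:,1]>50)&(P[:,1]<620)&(P[:,2]<250)
for y in range(50,620,60):
    q=P[m&(P[:,1]>=y)&(P[:,1]<y+60)]; 
    q=q[q[:,2]>50]; print(y,len(q),q.max(0).round() if len(q) else "", q.min(0).round() if len(q) else "")
goal([529,72,200],2.384)
for n,z in(("S",S),("D",D)):
    im=z["im"].astype(int);P=cloud(z);m=(im[...,1]>im[...,0]+30)&(im[...,1]>im[...,2]+30)&(P[...,0]>300)&(P[...,0]<700)&(P[...,1]>200)&(P[...,2]<60)
    k,l,st,c=cv2.connectedComponentsWithStats(m.astype(np.uint8))
    for i in range(1,k):
        if st[i,4]>40: print(n,c[i].round(),((P[l==i].max(0)+P[l==i].min(0))/2).round())
E
```

```text
50 176 [558.  81. 107.] [521.  50.  56.]
110 0  
170 0  
230 0  
290 0  
350 0  
410 0  
470 9 [396. 530. 160.] [337. 526. 155.]
530 4158 [560. 590. 174.] [329. 530. 107.]
590 2079 [560. 620. 173.] [326. 590. 161.]
at [145.9 607.4 230.7] [-3.141 -0.     2.906] F [-1.3  0.5 -0.4] op 1.0 t 0.15
shift cm [-49.75 -43.1    3.12] turn [-0.001  0.     0.522]
S [415. 268.] [513. 278.  17.]
S [472. 295.] [492. 440.  19.]
D [309. 291.] [522. 278.  29.]
D [295. 346.] [489. 440.  25.]
```

Request:
play_rows --rows '[[150,[-49.7,-43.1,1],[0,0,0.522]],[150,[-49.7,-43.1,1],[0,0,0.522]],[150,[-49.7,-43.1,1],[0,0,0.522]],[150,[-49.7,-43.1,1],[0,0,0.522]],[150,[-49.7,-43.1,1],[0,0,0.522]],[150,[-49.7,-43.1,1],[0,0,0.522]],[150,[-49.7,-43.1,1],[0,0,0.522]],[150,[-49.7,-43.1,1],[0,0,0.522]],[150,[-49.7,-43.1,1],[0,0,0.522]],[150,[-49.7,-43.1,1],[0,0,0.522]],[150,[-49.7,-43.1,1],[0,0,0.522]],[150,[-49.7,-43.1,1],[0,0,0.522]]]'

```text
clock: 1.15
eef_pos: [437.4, 199.1, 223.7]
tcp_rot: [3.141, 0.0, 2.384]
contact_force: [1.2, 0.8, -0.2]
opening: 0.411
```

Run:
```python
from h import *
goal([529,72,200],2.384)
```

```text
at [437.4 199.1 223.7] [3.141 0.    2.384] F [ 1.2  0.8 -0.2] op 0.411 t 1.15
shift cm [-15.38  -2.94   2.37] turn [ 0.  0. -0.]
```

Request:
play_rows --rows '[[150,[-15.4,-2.9,2.4],[0,0,0]],[150,[-15.4,-2.9,2.4],[0,0,0]],[150,[-15.4,-2.9,2.4],[0,0,0]],[150,[-15.4,-2.9,2.4],[0,0,0]],[150,[-15.4,-2.9,2.4],[0,0,0]],[150,[-15.4,-2.9,2.4],[0,0,0]]]'

```text
clock: 1.65
eef_pos: [529.0, 72.6, 199.0]
tcp_rot: [-3.141, -0.001, 2.381]
contact_force: [-0.5, 0.3, 0.4]
opening: 0.412
```

Run:
```python
from h import *
save("wrist","w1"); save("side","s1")
goal([529,72,76],2.384)
z=np.load("pics/w1.npz"); 
for X in([529,72,102],[583,21,73.5],[572,-20,103]): print(proj(z,X).round())
```

```text
at [528.1  74.4 199.5] [-3.141e+00 -1.000e-03  2.383e+00] F [-0.1  0.2 -0.7] op 0.414 t 1.75
shift cm [-0.24 -0.1  12.35] turn [-0.    -0.001 -0.001]
[320. 200.]
[321. 257.]
[282. 291.]
```

View pics/w1.png

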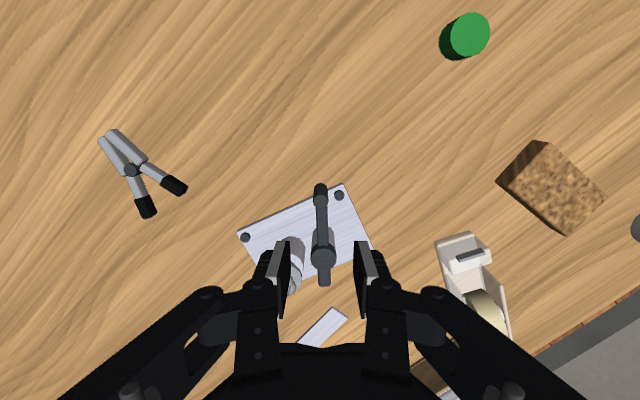

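Run:
```python
from h import *
z=np.load("pics/w1.npz")
a=z["im"][170:300,230:390,::-1].copy()
cv2.imwrite("pics/w1c.png",cv2.resize(a,None,fx=4.5,fy=4.5,interpolation=cv2.INTER_CUBIC))
P=cloud(z)
for v in range(180,280,5): print(v,P[v,320].round(),z["im"][v,320])
```

```text
180 [535.  65.  -1.] [194 156 111]
185 [526.  75.  71.] [32 34 34]
190 [526.  75.  88.] [33 35 36]
195 [526.  75. 101.] [69 73 81]
200 [530.  71. 100.] [68 73 79]
205 [533.  69. 102.] [68 74 78]
210 [546.  56.  67.] [66 73 77]
215 [550.  52.  66.] [67 70 76]
220 [554.  48.  66.] [65 69 74]
225 [558.  44.  66.] [66 70 77]
230 [562.  40.  67.] [68 74 78]
235 [566.  36.  67.] [67 72 77]
240 [571.  32.  66.] [67 73 78]
245 [575.  28.  66.] [60 66 71]
250 [577.  26.  73.] [71 77 84]
255 [581.  22.  73.] [70 75 82]
260 [585.  18.  72.] [66 73 77]
265 [590.  14.  72.] [66 72 77]
270 [594.  10.  73.] [67 74 77]
275 [598.   6.  73.] [69 75 79]
```

View pics/w1c.png

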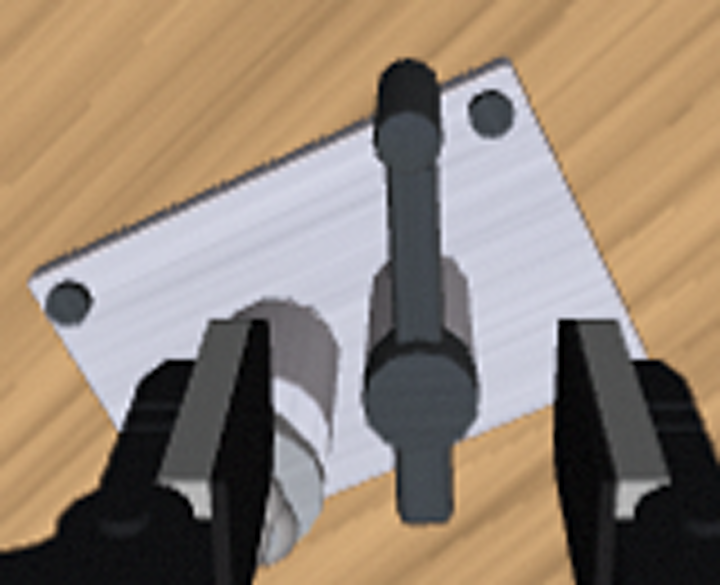

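Request:
play_rows --rows '[[150,[-0.2,0,4.1],[0,0,0]],[150,[-0.2,0,8],[0,0,0]],[150,[-0.2,0,10.5],[0,0,0]],[150,[-0.2,0,12.3],[0,0,0]],[150,[-0.2,0,12.3],[0,0,0]],[150,[-0.2,0,12.3],[0,0,0]],[150,[-0.2,0,12.3],[0,0,0]]]'

```text
clock: 2.33
eef_pos: [530.7, 73.6, 78.0]
tcp_rot: [3.14, 0.001, 2.385]
contact_force: [0.5, 1.0, -0.4]
opening: 0.416
```

Run:
```python
from h import *
save("wrist","w2"); save("scene","c2")
goal([529.5,71.6,76],2.384)
S=np.load("pics/c2.npz")["im"][170:270,280:400,::-1]
W=np.load("pics/w2.npz")["im"][:,:,::-1]
cv2.imwrite("pics/b2.png",np.hstack([cv2.resize(S,(380,316),interpolation=cv2.INTER_CUBIC),cv2.resize(W[130:350,180:460],(402,316))]))
```

```text
at [531.2  73.3  78.4] [3.139e+00 2.000e-03 2.384e+00] F [-0.4 -0.4 -0. ] op 0.412 t 2.4333
shift cm [ 0.   -0.24  0.24] turn [0.002 0.002 0.   ]
```

View pics/b2.png

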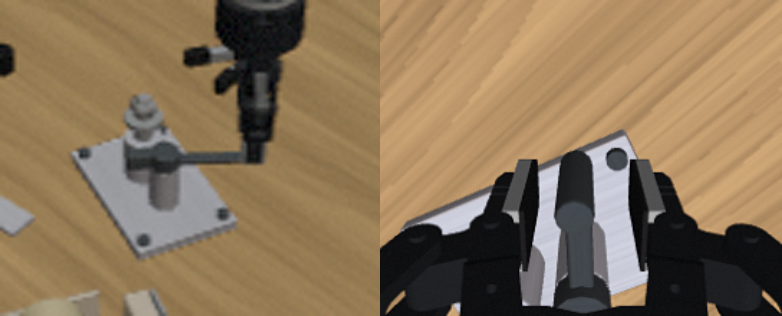

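Request:
play_rows --rows '[[200,[0,0,0],[0,0,0]],[200,[0,0,0],[0,0,0]],[200,[-0.04,0.75,0],[0,0,0.1]],[200,[-0.15,1.49,0],[0,0,0.2]],[200,[-0.33,2.22,0],[0,0,0.3]],[200,[-0.59,2.92,0],[0,0,0.4]],[200,[-0.92,3.6,0],[0,0,0.5]],[200,[-1.31,4.23,0],[0,0,0.6]],[200,[-1.76,4.83,0],[0,0,0.7]],[200,[-2.27,5.38,0],[0,0,0.8]],[200,[-2.84,5.87,0],[0,0,0.9]],[200,[-2.84,5.87,0],[0,0,0.9]]]' --squeeze 20

```text
clock: 3.43
eef_pos: [592.5, 95.9, 77.2]
tcp_rot: [3.14, -0.0, 1.479]
contact_force: [-1.1, -1.3, -0.0]
opening: 0.218
```

Run:
```python
from h import *
save("wrist","w3"); save("scene","c3")
z=np.load("pics/w3.npz")
goal([602,93,76],1.31)
S=np.load("pics/c3.npz")["im"][170:270,280:400,::-1]
cv2.imwrite("pics/b3.png",np.hstack([cv2.resize(S,(380,316),interpolation=cv2.INTER_CUBIC),cv2.resize(z["im"][130:350,180:460,::-1],(402,316))]))
```

```text
at [591.1  95.7  76.9] [ 3.141 -0.     1.487] F [-0.5 -0.  -0.9] op 0.217 t 3.5333
shift cm [-0.18  1.1   0.09] turn [ 0.    -0.     0.177]
```

View pics/b3.png

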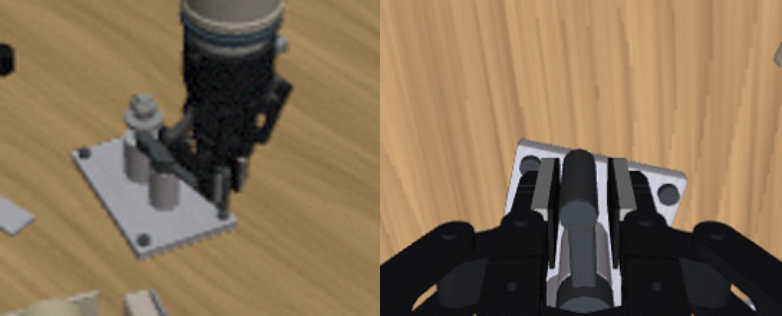

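Request:
play_rows --rows '[[200,[-0.01,0.4,0],[0,0,0.05]],[200,[-0.04,0.75,0],[0,0,0.1]],[200,[-0.08,1.1,0],[0,0,0.15]],[200,[-0.13,1.3,0],[0,0,0.18]],[200,[-0.13,1.3,0],[0,0,0.18]]]'

```text
clock: 3.95
eef_pos: [603.7, 93.3, 76.8]
tcp_rot: [-3.142, -0.0, 1.305]
contact_force: [-0.4, -0.1, 0.1]
opening: 0.214
```

Run:
```python
from h import *
goal([602,93,76],1.31)
save("wrist","w4")
```

```text
at [603.7  93.3  76.8] [-3.142 -0.     1.305] F [-0.4 -0.1  0.1] op 0.214 t 3.95
shift cm [-0.07 -0.16  0.08] turn [-0.    -0.    -0.005]
```

View pics/w4.png

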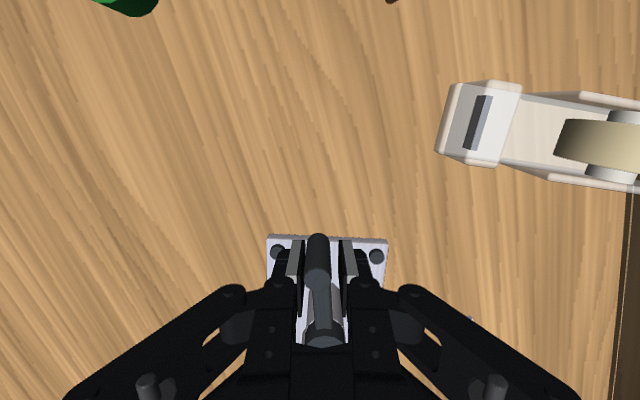

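Request:
play_rows --rows '[[200,[0,0.15,0],[0,0,0]],[200,[0,0.3,0],[0,0,0]],[200,[0,0.4,0],[0,0,0]],[200,[0,0.4,0],[0,0,0]]]'

```text
clock: 4.33
eef_pos: [607.9, 92.3, 76.7]
tcp_rot: [3.141, -0.0, 1.305]
contact_force: [0.3, 0.0, -0.2]
opening: 0.212
```

Request:
play_rows --rows '[[200,[0,0.15,0],[0,0,0]],[200,[0,0.3,0],[0,0,0]],[200,[0,0.3,0],[0,0,0]]]'

```text
clock: 4.58
eef_pos: [611.0, 91.4, 76.7]
tcp_rot: [3.141, -0.0, 1.304]
contact_force: [-0.3, -0.6, 0.7]
opening: 0.214
```

Run:
```python
from h import *
save("wrist","w5")
goal([602,93,76],1.31)
z=np.load("pics/w5.npz")
cv2.imwrite("pics/w5c.png",cv2.resize(z["im"][220:360,220:420,::-1],None,fx=4,fy=4,interpolation=cv2.INTER_CUBIC))
```

```text
at [610.9  91.4  76.7] [3.141 0.    1.304] F [-0.   0.7  0.8] op 0.212 t 4.6333
shift cm [-0.08 -0.9   0.07] turn [ 0.     0.    -0.006]
```

View pics/w5c.png

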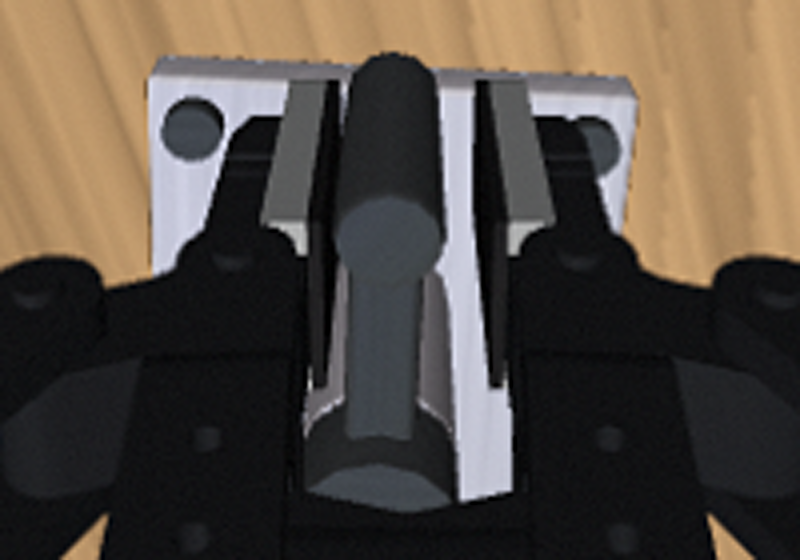

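Request:
play_rows --rows '[[200,[0,0.15,0],[0,0,0]],[200,[0,0.3,0],[0,0,0]],[200,[0,0.3,0],[0,0,0]]]'

```text
clock: 4.88
eef_pos: [612.2, 91.1, 76.4]
tcp_rot: [-3.138, 0.0, 1.303]
contact_force: [-5.5, 2.6, 4.2]
opening: 0.213
```

The force rose to about 6 N along the push and the motion stalled, so the lever is at its stop. I'll back off slightly, lift and check.

Request:
play_rows --rows '[[200,[0,-0.5,0],[0,0,0]],[200,[0,-0.5,0],[0,0,0]],[200,[0,-0.5,-4],[0,0,0]],[200,[0,-0.5,-8],[0,0,0]],[200,[0,-0.5,-12],[0,0,0]],[100,[3,-0.5,-14],[0,0,0]],[100,[6,-0.5,-14],[0,0,0]],[100,[6,-0.5,-14],[0,0,0]]]'

```text
clock: 5.55
eef_pos: [627.2, 154.0, 219.4]
tcp_rot: [3.136, -0.004, 1.305]
contact_force: [-0.2, -0.6, 0.1]
opening: 0.604
```

Run:
```python
from h import *
save("wrist","w6")
goal([484.5,355,200],1.31)
z=np.load("pics/w6.npz")
cv2.imwrite("pics/w6c.png",cv2.resize(z["im"][200:400,180:460,::-1],None,fx=2.8,fy=2.8,interpolation=cv2.INTER_CUBIC))
```

```text
at [625.7 152.  217.7] [ 3.139e+00 -2.000e-03  1.306e+00] F [-0.4 -0.5 -0.8] op 0.608 t 5.6
shift cm [ 15.89 -18.94   1.75] turn [ 0.003 -0.002 -0.004]
```

View pics/w6c.png

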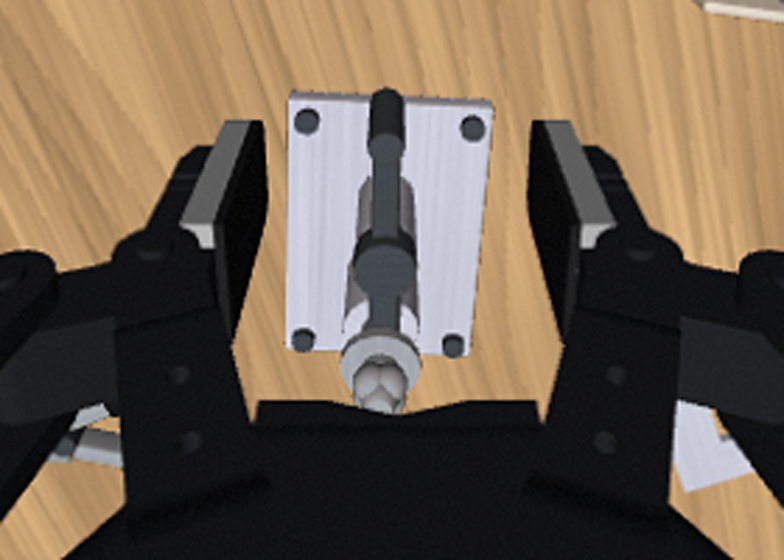

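Run:
```python
from h import *
z=np.load("pics/w6.npz")
for n,u,v,h in(("knob",386,146,102),("pivot",385,266,73.5),("collar",380,362,81)): print(n,onz(z,180+u/2.8,200+v/2.8,h).round(1),pt(z,180+u/2.8,200+v/2.8).round(1))
```

```text
knob [608.4  94.3 102. ] [608.5  94.4 102.2]
pivot [588.4  23.7  73.5] [588.   22.5  71.8]
collar [574.5 -18.4  81. ] [575.5 -15.3  84.6]
```

Request:
play_rows --rows '[[60,[15.9,-18.9,1.7],[0,0,0]],[60,[15.9,-18.9,1.7],[0,0,0]],[60,[15.9,-18.9,1.7],[0,0,0]],[60,[15.9,-18.9,1.7],[0,0,0]],[60,[15.9,-18.9,1.7],[0,0,0]],[60,[15.9,-18.9,1.7],[0,0,0]],[60,[15.9,-18.9,1.7],[0,0,0]],[60,[15.9,-18.9,1.7],[0,0,0]]]'

```text
clock: 6.27
eef_pos: [482.8, 353.8, 198.9]
tcp_rot: [-3.141, 0.001, 1.307]
contact_force: [0.0, -0.8, -0.6]
opening: 0.771
```

Run:
```python
from h import *
save("wrist","w7")
goal([484.5,355,6],1.305)
z=np.load("pics/w7.npz");im=z["im"];P=cloud(z)
m=((im.max(-1)<70)&(P[...,2]>24)&(P[...,2]<36)&(P[...,0]<540)&(P[...,0]>430)&(P[...,1]>310)&(P[...,1]<400)).astype(np.uint8)
k,l,st,c=cv2.connectedComponentsWithStats(m);i=1+st[1:,4].argmax();Q=P[l==i]
print(st[i],c[i],onz(z,*c[i],30).round(1),Q.min(0).round(1),Q.max(0).round(1))
```

```text
at [483.8 352.9 199.1] [-3.142e+00  1.000e-03  1.306e+00] F [ 0.2 -0.1  0.3] op 0.763 t 6.3167
shift cm [2.500e-01 1.000e-02 1.931e+01] turn [-0.     0.001  0.001]
[305 158  35  35 942] [322.45116773 175.15923567] [485.5 357.5  30. ] [466.1 337.6  24.4] [504.5 375.9  32.3]
```

View pics/w7.png

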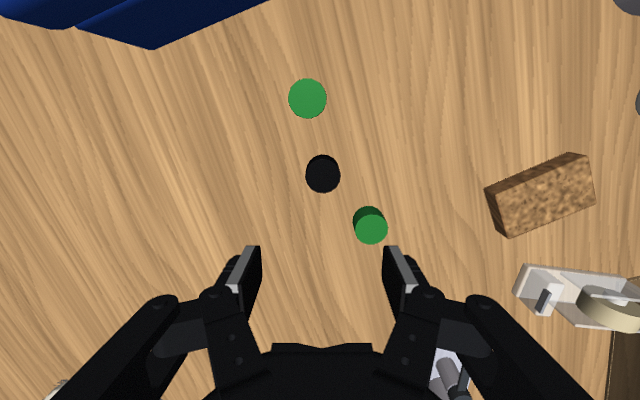

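Request:
play_rows --rows '[[60,[0.44,0.05,4],[0,0,0]],[60,[0.44,0.05,8],[0,0,0]],[60,[0.44,0.05,12],[0,0,0]],[60,[0.44,0.05,14],[0,0,0]],[60,[0.44,0.05,14],[0,0,0]],[60,[0.44,0.05,14],[0,0,0]]]'

```text
clock: 6.82
eef_pos: [486.2, 355.5, 58.9]
tcp_rot: [-3.14, 0.002, 1.302]
contact_force: [-0.1, 0.7, -0.1]
opening: 0.765
```

Run:
```python
from h import *
save("wrist","w8")
z=np.load("pics/w8.npz");im=z["im"];P=cloud(z)
m=((im.max(-1)<70)&(P[...,2]>24)&(P[...,2]<36)&(P[...,0]<540)&(P[...,0]>430)&(P[...,1]>310)&(P[...,1]<400)).astype(np.uint8)
k,l,st,c=cv2.connectedComponentsWithStats(m);i=1+st[1:,4].argmax();Q=P[l==i]
print(st[i],c[i],onz(z,*c[i],30).round(1),Q.min(0).round(1),Q.max(0).round(1))
goal([*onz(z,*c[i],30)[:2],5],1.305)
```

```text
[ 289  201   60   57 2648] [318.72734139 229.49471299] [485.8 358.6  30. ] [465.8 337.1  24. ] [504.9 376.4  31.1]
at [487.1 356.5  60.5] [ 3.141 -0.     1.302] F [-0.1  0.1  0.4] op 0.761 t 6.8667
shift cm [ 0.16 -0.18  5.55] turn [ 0.001 -0.    -0.003]
```

View pics/w8.png

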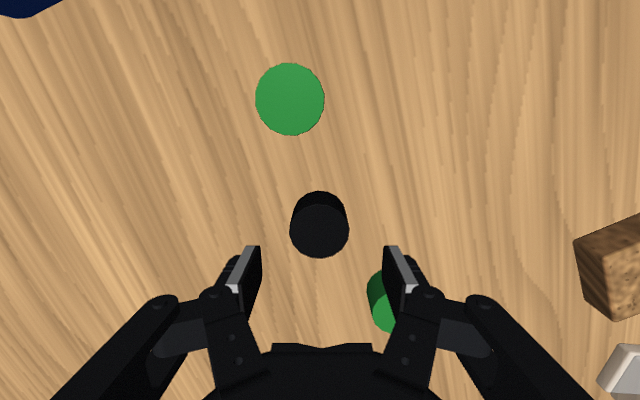

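Request:
play_rows --rows '[[60,[0.1,-0.1,3],[0,0,0]],[60,[0.1,-0.1,5],[0,0,0]],[60,[0.1,-0.1,5.6],[0,0,0]],[60,[0.1,-0.1,5.6],[0,0,0]],[150,[0.1,-0.1,5.6],[0,0,0]],[150,[0.1,-0.1,5.6],[0,0,0]],[150,[0.1,-0.1,5.6],[0,0,0]],[150,[0.1,-0.1,5.6],[0,0,0]],[150,[0.1,-0.1,5.6],[0,0,0]],[150,[0.1,-0.1,5.6],[0,0,0]]]' --squeeze 60

```text
clock: 7.7
eef_pos: [486.5, 359.3, 6.1]
tcp_rot: [3.139, -0.002, 1.304]
contact_force: [-0.9, -1.9, 7.6]
opening: 0.454
```

Request:
play_rows --rows '[[255,[0,0,0],[0,0,0]],[255,[0,0,0],[0,0,0]],[255,[0,0,-0.5],[0,0,0]],[255,[0,0,-2],[0,0,0]],[255,[0,0,-5],[0,0,0]],[255,[0,0,-9],[0,0,0]],[255,[0,0,-13],[0,0,0]],[255,[0,0,-16],[0,0,0]],[255,[0,0,-16],[0,0,0]],[255,[0,0,-16],[0,0,0]]]' --squeeze 60

```text
clock: 8.53
eef_pos: [486.5, 359.5, 167.1]
tcp_rot: [3.138, -0.005, 1.304]
contact_force: [-0.5, 0.0, -0.4]
opening: 0.452
```

Run:
```python
from h import *
goal([573.5,-20,200],1.305)
save("wrist","w9");save("side","s9");save("scene","c9")
S=np.load("pics/s9.npz");C=np.load("pics/c9.npz");s=readout.sense()["eef_pos"]
o=[]
for z in(S,C):
    u,v=proj(z,s).astype(int); print(u,v); o.append(cv2.resize(z["im"][max(0,v-40):v+40,max(0,u-40):u+40,::-1],(390,390),interpolation=cv2.INTER_CUBIC))
cv2.imwrite("pics/b9.png",np.hstack(o))
```

```text
at [486.5 359.5 167.1] [ 3.138 -0.005  1.304] F [-0.5  0.  -0.4] op 0.452 t 8.5333
shift cm [-34.29  18.42  -3.38] turn [ 0.004 -0.005 -0.001]
308 289
457 237
```

View pics/w9.png

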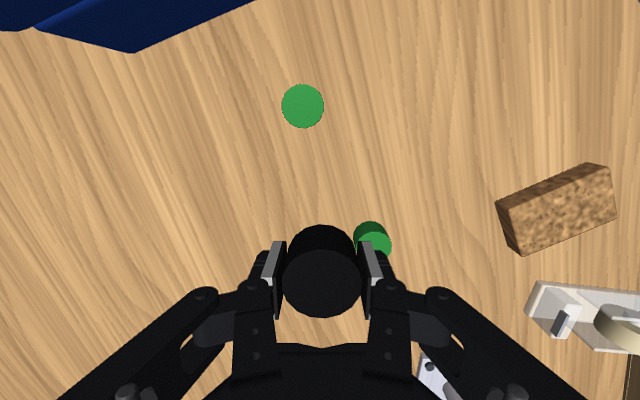

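View pics/b9.png

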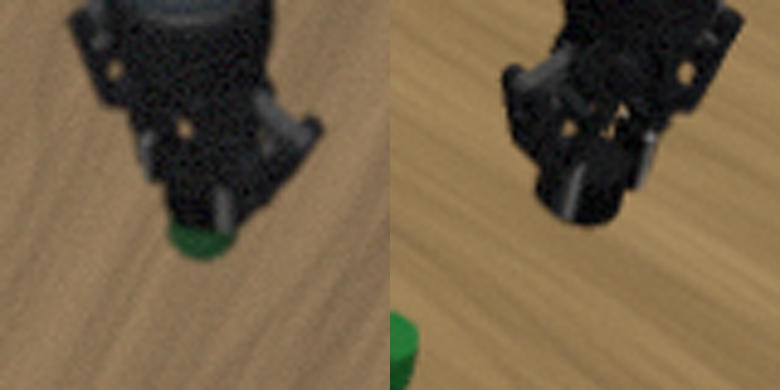

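Request:
play_rows --rows '[[255,[-21,9,-3.3],[0,0,0]],[255,[-42.3,18.35,-3.3],[0,0,0]],[255,[-42.3,18.35,-3.3],[0,0,0]],[255,[-42.3,18.35,-3.3],[0,0,0]],[255,[-42.3,18.35,-3.3],[0,0,0]],[255,[-42.3,18.35,-3.3],[0,0,0]],[255,[-42.3,18.35,-3.3],[0,0,0]],[255,[-42.3,18.35,-3.3],[0,0,0]],[255,[-42.3,18.35,-3.3],[0,0,0]],[255,[-42.3,18.35,-3.3],[0,0,0]],[255,[-42.3,18.35,-3.3],[0,0,0]],[255,[-42.3,18.35,-3.3],[0,0,0]]]'

```text
clock: 9.68
eef_pos: [550.8, -103.7, 195.8]
tcp_rot: [-3.141, 0.002, 1.3]
contact_force: [-0.8, -0.1, -0.8]
opening: 0.452
```

Request:
play_rows --rows '[[255,[0,0,0],[0,0,0]],[255,[0,0,0],[0,0,0]],[255,[0,0,0],[0,0,0]],[255,[0,0,0],[0,0,0]]]'

```text
clock: 10.02
eef_pos: [550.1, -96.4, 196.1]
tcp_rot: [-3.14, -0.0, 1.306]
contact_force: [0.4, -0.8, 0.2]
opening: 0.455
```

Run:
```python
from h import *
print(readout.sense()["eef_pos"])
save("wrist","w10")
goal([573.5,-20,200],1.305)
z=np.load("pics/w10.npz")
for X in([573.5,-20,103],[573.5,-20,81]): print(proj(z,X).round(1))
```

```text
[550.10408731 -96.40208823 196.0956793 ]
at [550.3 -96.4 196.3] [-3.141 -0.     1.306] F [-0.7 -0.  -1. ] op 0.455 t 10.0667
shift cm [ 7.98  0.24 -0.37] turn [-0.001 -0.     0.001]
[324.2 104.8]
[324.  104.6]
```

View pics/w10.png

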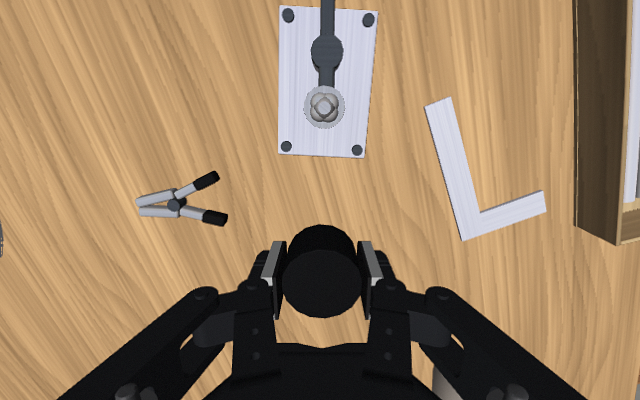

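The stud's collar is seen from straight above at about (324,107), with the held cap's top at about (321,284). I'll refine both by contours.

Run:
```python
from h import *
z=np.load("pics/w10.npz");im=z["im"]
a=cv2.resize(im[70:150,280:370,::-1],None,fx=6,fy=6,interpolation=cv2.INTER_CUBIC)
b=cv2.resize(im[215:330,260:385,::-1],None,fx=4,fy=4,interpolation=cv2.INTER_CUBIC); b=cv2.convertScaleAbs(b,alpha=3)
b=cv2.resize(b,(int(b.shape[1]*.5),int(b.shape[0]*.5)))
h=max(a.shape[0],b.shape[0]); o=np.zeros((h,a.shape[1]+b.shape[1],3),np.uint8);o[:a.shape[0],:a.shape[1]]=a;o[:b.shape[0],a.shape[1]:]=b
cv2.imwrite("pics/b10.png",o);print(o.shape)
P=cloud(z)
# cap top from depth
m=(im.max(-1)<75)&(np.abs(P[...,0]-550)<40)&(np.abs(P[...,1]+96)<40)&(P[...,2]>205)&(P[...,2]<230)
print([np.median(P[v,315:328],0).round(1) .tolist() for v in range(230,330,8)])
# collar via depth
g=(P[...,2]>76)&(P[...,2]<86)&(np.hypot(P[...,0]-573.5,P[...,1]+20)<24)
cs,_=cv2.findContours(g.astype(np.uint8),cv2.RETR_EXTERNAL,cv2.CHAIN_APPROX_NONE);cm=max(cs,key=cv2.contourArea)
(e,r_)=cv2.minEnclosingCircle(cm);print("collar",e,r_,cv2.fitEllipse(cm),onz(z,*e,81).round(1))
g=(P[...,2]>96)&(P[...,2]<108)&(np.hypot(P[...,0]-573.5,P[...,1]+20)<24);v,u=np.nonzero(g);print("top",u.mean(),v.mean(),len(u),onz(z,u.mean(),v.mean(),102).round(1))
```

```text
(480, 790, 3)
[[554.7, -80.2, 197.6], [554.9, -80.2, 207.2], [554.7, -80.2, 215.9], [554.2, -82.5, 219.1], [553.1, -86.7, 219.3], [552.1, -90.9, 219.2], [550.9, -95.0, 219.4], [549.6, -99.4, 219.3], [548.4, -104.1, 219.3], [547.1, -108.9, 219.2], [545.8, -113.5, 219.1], [493.2, -304.9, -0.9], [489.7, -318.3, -0.4]]
collar (323.3076171875, 106.52861785888672) 21.595134735107422 ((323.85589599609375, 106.52916717529297), (40.29840850830078, 42.320892333984375), 0.04105667024850845) [572.5 -21.3  81. ]
top 323.9182282793867 107.2793867120954 587 [572.8 -21.7 102. ]
```

View pics/b10.png

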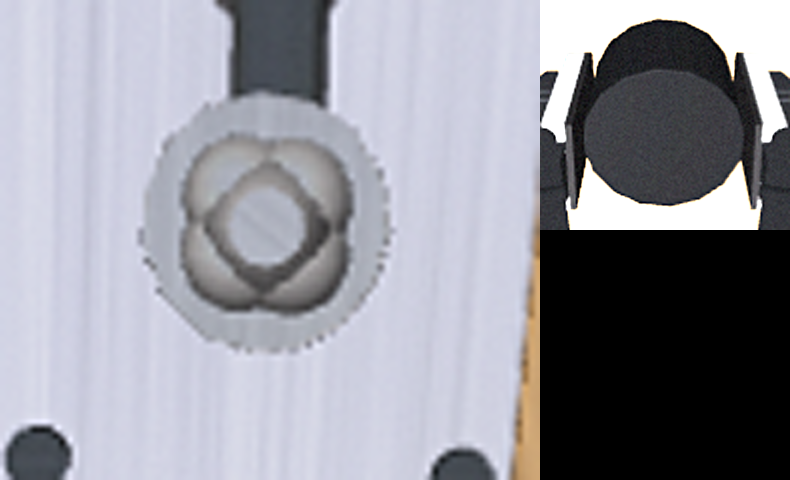

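Run:
```python
from h import *
z=np.load("pics/w10.npz")
s=np.array([550.2,-96.4,196.2])
H=219.3
pts=[onz(z,u,v,H) for u,v in((322.2,250.5),(322.2,317),(282.5,283.5),(362,283.5))]
for p in pts: print(p.round(1))
c=(pts[0]+pts[1])/2;print("cap",c.round(1),((pts[2]+pts[3])/2).round(1), "diam",np.linalg.norm(pts[0]-pts[1]).round(1),np.linalg.norm(pts[2]-pts[3]).round(1))
st=np.mean([onz(z,324.1,107.0,81),onz(z,324.1,107.3,102)],0);print("stud",st.round(1))
d=st-c; R=Ro.from_euler('xyz',readout.sense()["tcp_rot"]); print("xy shift tool cm",(R.inv().apply([d[0],d[1],0])/10).round(2))
```

```text
[555.3 -80.9 219.3]
[ 545.4 -117.7  219.3]
[532.  -93.4 219.3]
[ 569.2 -103.4  219.3]
cap [550.3 -99.3 219.3] [550.6 -98.4 219.3] diam 38.1 38.6
stud [573.  -21.8  91.5]
xy shift tool cm [8.07 0.16 0.  ]
```

Request:
play_rows --rows '[[255,[4,0.16,0],[0,0,0]],[255,[8.07,0.16,0],[0,0,0]],[255,[8.07,0.16,0],[0,0,0]],[255,[8.07,0.16,3.5],[0,0,0]],[255,[8.07,0.16,7],[0,0,0]],[255,[8.07,0.16,7],[0,0,0]],[255,[8.07,0.16,7],[0,0,0]],[255,[8.07,0.16,7],[0,0,0]]]'

```text
clock: 10.73
eef_pos: [574.0, -20.0, 128.0]
tcp_rot: [3.141, -0.0, 1.304]
contact_force: [0.1, 0.9, 0.2]
opening: 0.456
```

Run:
```python
from h import *
goal([573,-19.3,125],1.305)
save("side","s11");save("scene","c11")
goal([573,-19.3,125],1.305)
S=np.load("pics/s11.npz");C=np.load("pics/c11.npz");s=np.array([573,-20,100])
o=[]
for z in(S,C):
    u,v=proj(z,s).astype(int); o.append(cv2.resize(z["im"][v-30:v+30,u-30:u+30,::-1],(390,390),interpolation=cv2.INTER_CUBIC))
cv2.imwrite("pics/b11.png",np.hstack(o))
```

```text
at [574. -20. 128.] [ 3.141 -0.     1.304] F [0.1 0.9 0.2] op 0.456 t 10.7333
shift cm [ 0.04 -0.12  0.3 ] turn [ 0.001 -0.    -0.001]
at [574.8 -20.4 128.8] [ 3.139e+00 -1.000e-03  1.304e+00] F [-0.5 -0.4 -0.1] op 0.456 t 10.8333
shift cm [ 0.06 -0.2   0.38] turn [ 0.003 -0.001 -0.001]
```

View pics/b11.png

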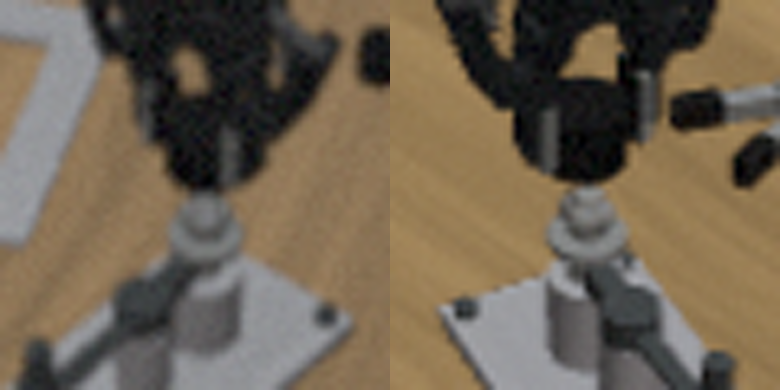

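Run:
```python
from h import *
S=np.load("pics/s11.npz");C=np.load("pics/c11.npz");s=np.array([573,-20,100])
for n,z in(("side",S),("scene",C)):
    u,v=proj(z,s).astype(int)
    for X in([573,-21.8,81],[573,-21.8,103],[573,-21.8,122],[573,-21.8,137],[573,-21.8,152],[563,-21.8,122],[573,-11.8,122]):
        p=proj(z,X); print(n,X,((p-[u-30,v-30])*6.5).round(0))
```

```text
side [573, -21.8, 81] [198. 227.]
side [573, -21.8, 103] [199. 194.]
side [573, -21.8, 122] [199. 164.]
side [573, -21.8, 137] [199. 140.]
side [573, -21.8, 152] [199. 116.]
side [563, -21.8, 122] [219. 170.]
side [573, -11.8, 122] [191. 178.]
scene [573, -21.8, 81] [194. 231.]
scene [573, -21.8, 103] [194. 193.]
scene [573, -21.8, 122] [194. 159.]
scene [573, -21.8, 137] [194. 132.]
scene [573, -21.8, 152] [195. 104.]
scene [563, -21.8, 122] [211. 149.]
scene [573, -11.8, 122] [210. 169.]
```

Run:
```python
from h import *
o=[]
for n in("s11","c11"):
    z=np.load(f"pics/{n}.npz");u,v=proj(z,[573,-20,110]).astype(int)
    a=cv2.resize(z["im"][v-25:v+25,u-20:u+20,::-1],(400,500),interpolation=cv2.INTER_CUBIC); o.append(cv2.convertScaleAbs(a,alpha=2.2)); print(u,v)
cv2.imwrite("pics/b12.png",np.hstack(o))
```

```text
332 192
325 199
```

View pics/b12.png

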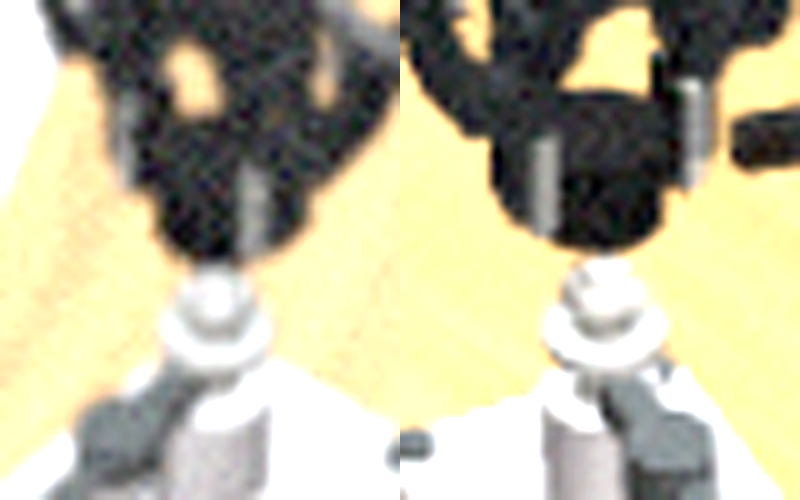

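Request:
play_rows --rows '[[255,[0.1,-0.14,0.3],[0,0,0]],[255,[0.1,-0.14,0.8],[0,0,0]],[255,[0.1,-0.14,1.3],[0,0,0]],[255,[0.1,-0.14,1.8],[0,0,0]],[255,[0.1,-0.14,2.0],[0,0,0]],[255,[0.1,-0.14,2.0],[0,0,0]],[255,[0.1,-0.14,2.0],[0,0,0]]]' --squeeze 80

```text
clock: 11.42
eef_pos: [572.1, -19.2, 106.4]
tcp_rot: [-3.141, 0.0, 1.304]
contact_force: [1.0, -0.7, -0.6]
opening: 0.451
```

Run:
```python
from h import *
save("side","s13");save("scene","c13")
goal([573.6,-19.5,108],1.305)
o=[]
for n in("s13","c13"):
    z=np.load(f"pics/{n}.npz");u,v=proj(z,[573,-20,110]).astype(int)
    a=cv2.resize(z["im"][v-25:v+25,u-20:u+20,::-1],(400,500),interpolation=cv2.INTER_CUBIC); o.append(cv2.convertScaleAbs(a,alpha=2.2))
cv2.imwrite("pics/b13.png",np.hstack(o))
```

```text
at [572.4 -19.2 106.7] [ 3.142 -0.     1.304] F [ 0.1 -0.1  0. ] op 0.449 t 11.5167
shift cm [-0.    0.12 -0.13] turn [ 0.    -0.    -0.001]
```

View pics/b13.png

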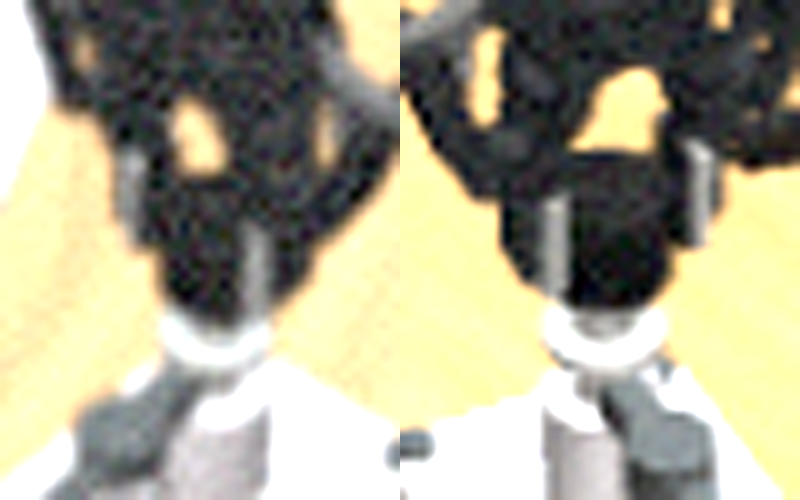

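The cap is over the stud, centred in both views and with no contact force yet. Now I'll press in small steps.

Request:
play_rows --rows '[[255,[0,0,0.15],[0,0,0]],[255,[0,0,0.3],[0,0,0]],[255,[0,0,0.45],[0,0,0]],[255,[0,0,0.6],[0,0,0]],[255,[0,0,0.6],[0,0,0]]]' --squeeze 80

```text
clock: 11.93
eef_pos: [573.2, -19.0, 101.5]
tcp_rot: [3.14, -0.001, 1.304]
contact_force: [0.7, 1.2, 8.1]
opening: 0.451
```

Request:
play_rows --rows '[[255,[0,0,0.15],[0,0,0]],[255,[0,0,0.3],[0,0,0]],[255,[0,0,0.45],[0,0,0]],[255,[0,0,0.6],[0,0,0]],[255,[0,0,0.6],[0,0,0]]]'

```text
clock: 12.35
eef_pos: [572.9, -19.0, 95.1]
tcp_rot: [3.14, -0.001, 1.304]
contact_force: [1.0, 1.2, 2.4]
opening: 0.445
```

Request:
play_rows --rows '[[255,[0,0,0.15],[0,0,0]],[255,[0,0,0.3],[0,0,0]],[255,[0,0,0.45],[0,0,0]],[255,[0,0,0.6],[0,0,0]],[255,[0,0,0.6],[0,0,0]]]'

```text
clock: 12.77
eef_pos: [571.9, -19.1, 88.0]
tcp_rot: [-3.141, 0.0, 1.304]
contact_force: [2.6, 1.9, -3.3]
opening: 0.453
```

Request:
play_rows --rows '[[255,[0,0,0.1],[0,0,0]],[255,[0,0,0.2],[0,0,0]],[255,[0,0,0.2],[0,0,0]]]'

```text
clock: 13.02
eef_pos: [572.1, -19.2, 86.7]
tcp_rot: [-3.141, 0.0, 1.304]
contact_force: [-0.1, -0.1, 2.5]
opening: 0.45
```

Run:
```python
from h import *
save("side","s14");save("scene","c14")
goal([573.6,-19.5,108],1.305)
o=[]
for n in("s14","c14"):
    z=np.load(f"pics/{n}.npz");u,v=proj(z,[573,-20,95]).astype(int)
    a=cv2.resize(z["im"][v-25:v+25,u-20:u+20,::-1],(400,500),interpolation=cv2.INTER_CUBIC); o.append(cv2.convertScaleAbs(a,alpha=2.2))
cv2.imwrite("pics/b14.png",np.hstack(o))
```

```text
at [572.1 -19.2  86.8] [-3.141  0.     1.304] F [-0.8  0.9  2.2] op 0.444 t 13.1167
shift cm [ 0.01  0.16 -2.12] turn [-0.     0.    -0.001]
```

View pics/b14.png

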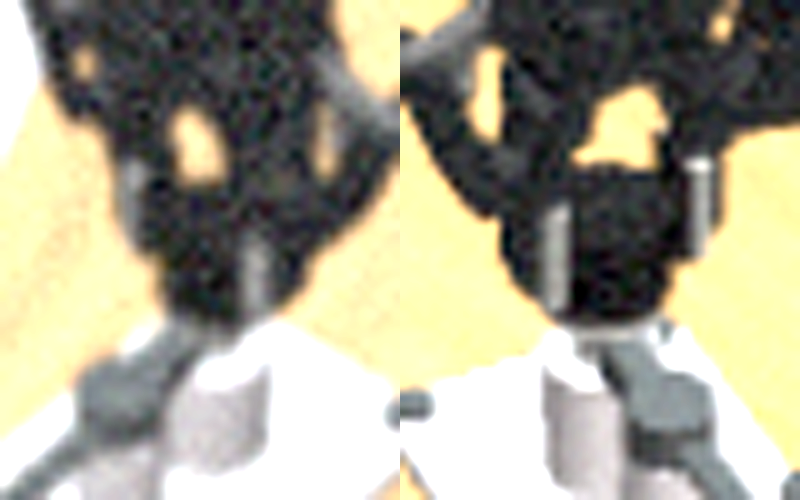

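Seated on the collar. Next I'll press further until the force is firm.

Request:
play_rows --rows '[[255,[0,0,0.1],[0,0,0]],[255,[0,0,0.2],[0,0,0]],[255,[0,0,0.2],[0,0,0]],[255,[0,0,0.2],[0,0,0]]]'

```text
clock: 13.45
eef_pos: [572.2, -19.2, 85.5]
tcp_rot: [-3.141, 0.0, 1.304]
contact_force: [-4.3, 0.8, 10.9]
opening: 0.449
```

Request:
play_rows --rows '[[255,[0,-0.03,0.1],[0,0,0]],[255,[0,-0.05,0.15],[0,0,0]],[255,[0,-0.05,0.15],[0,0,0]],[255,[0,-0.05,0.15],[0,0,0]],[255,[0,-0.05,0.15],[0,0,0]]]'

```text
clock: 13.87
eef_pos: [572.2, -19.2, 85.2]
tcp_rot: [3.141, 0.0, 1.304]
contact_force: [-7.6, -1.1, 23.9]
opening: 0.447
```

Request:
play_rows --rows '[[255,[0,0,0],[0,0,0]],[255,[0,0,0],[0,0,0]],[255,[0,0,0],[0,0,0]],[255,[0,0,0],[0,0,0]],[255,[0,0,0],[0,0,0]],[255,[0,0,0],[0,0,0]]]'

```text
clock: 14.37
eef_pos: [572.2, -19.2, 85.2]
tcp_rot: [3.141, 0.0, 1.304]
contact_force: [-7.3, -0.4, 24.1]
opening: 0.449
```

Run:
```python
from h import *
save("wrist","w15");save("scene","c15")
goal([573.6,-19.5,108],1.305)
z=np.load("pics/w15.npz");C=np.load("pics/c15.npz")
print(C["im"].shape)
cv2.imwrite("pics/b15.png",np.hstack([cv2.resize(C["im"][160:260,280:380,::-1],(390,390),interpolation=cv2.INTER_CUBIC),cv2.resize(z["im"][160:360,220:420,::-1],(390,390))]))
P=cloud(z); print([np.median(P[v,316:326],0).round(1).tolist() for v in range(255,318,12)])
P=cloud(C);m=(P[...,2]>95)&(P[...,2]<106)&(np.hypot(P[...,0]-608,P[...,1]-94)<22);print("knob",np.median(P[m],0).round(1),m.sum())
```

```text
at [572.2 -19.2  85.2] [3.141 0.    1.304] F [-6.6  0.1 23. ] op 0.448 t 14.4667
shift cm [ 0.01  0.15 -2.28] turn [ 0.001  0.    -0.001]
(400, 640, 3)
[[575.9, -6.0, 108.3], [574.2, -12.3, 108.4], [572.6, -18.2, 108.2], [570.6, -25.4, 108.3], [568.7, -32.2, 108.2], [567.0, -38.9, 108.6]]
knob [608.3  95.7 102.2] 22
```

View pics/b15.png

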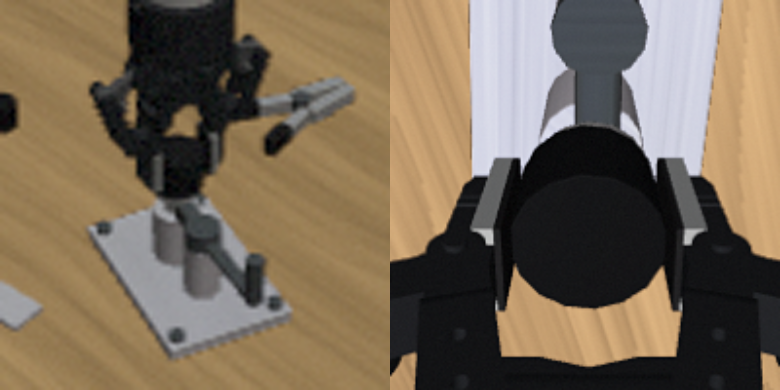

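```bash
python3 -c "
from h import *
r.sign_off(); print(readout.sense()['contact_force'])"
```

```text
the job is handed in; nothing more can be done
the job is handed in; nothing more can be done
```

I locked the lever, snapped the wide dark cap onto the stud, and handed the job in at about 14.5 s with the gripper still holding and pressing the cap.

- **Lever:** I swung it by its pin to the stop, where it resisted with about 6 N. At the last look the knob was at (608, 96) mm and the handle pointed along the fixture's +y, so it was still locked.
- **Cap:** I picked the dark cap standing between the two green look-alikes. The push rose to about 8 N at the nubs, dropped off, then reversed to a pull of about 3 N as the cap snapped down, and ended on a hard stop.
- **Last checks:**
  - The cap's top measured 108.3 mm; seated on a locked post it should be about 109.5 mm. I put the 1.2 mm difference down to depth error.
  - The downward press was steady at 23–24 N.
  - About 7 N of sideways force remained on the gripper; one small correction did not remove it.
- **Other objects:** I touched none of them, and the last pictures showed nothing out of place. They did not show the whole table.

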